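# Press a glued stone into a necklace hanger and hold it

### The arm

A 7-joint arm with a two-finger parallel gripper is mounted at the origin on the work surface. World frame = base frame: x ahead of the robot, y to its left, z up, the work surface at z = 0. Lengths are in m, angles in rad, forces in N, time in s.
With the tool pointing down it reaches from about 0.4 to 0.85 m from the base axis. Payload 4.4 kg.
Tool frame: the origin (TCP) lies midway between the tips of the shut fingers; the grasp point (between the pads) lies 19 mm behind it; z points along the fingers, y is the line along which they close (so a half turn about z gives the same grasp; the last joint's range is limited). The gripper opens to 94 mm and grips with 3 to 60 N. Pads are 16 mm wide; open, the fingers measure 119 mm over their backs; the gripper's body (75 mm by 177 mm) begins 78 mm behind the grasp point.
Start: joints at [1.261, 0.628, 0.038, 1.517, -0.027, 0.996, -0.02], TCP at [0.157, -0.631, 0.205] pointing down, gripper open.
Joint ranges: [-3.06, 3.06], [-0.37, 2.12], [-1.25, 1.32], [0.18, 2.47], [-1.1, 4.24], [0.23, 1.98], [-2.94, 2.94]. Speed limits (rad/s): [2.57, 2.57, 3.14, 3.14, 3.14, 3.14, 3.14].

### API

Orientations are given as [roll, pitch, yaw] about the fixed x, y, z axes, in that order (R = Rz(yaw) Ry(pitch) Rx(roll)).
In Python, from cell import robot gives the robot as it stands. The module is installed in compiled form; this text tells all that it offers.
- The arm moves only by the tool arm_command, never from a script. Its argument "targets" is a list of rows, each a list of 7 numbers: the turn, a rotation vector about the tool's x, y, z in units of 6 degrees (1.0 is 6 degrees), then the shift along the tool's x, y, z in units of 30 mm (1.0 is 30 mm), then the closure in counts, from 0 (fully open) to 255 (shut). In form: [[ax, ay, az, tx, ty, tz, jaw], ...]. A call has 1 to 5 rows; each row shifts and turns the commanded pose from where the row before left it, along the tool's axes as they then stand; what a row does not reach is not made up. A row lasts 1/10 s, in which the tool goes at most 50 mm and 8.59 degrees, less where a joint would pass 70% of its speed; a pose out of reach is approached as far as the arm can. A call is refused whole if a number of a shift passes 1 or a number of a turn 1, either way. A call with a gripper value outside its range is refused whole. The fingers move at their own pace and stop on an object; "force" is the grip in N (left out, the last holds). Time passes only in rows, so rows that do not move let the fingers close. It gives the time, the measured TCP pose, the force, the opening and the grip force at its end, in the units of the state.
- robot.get_state(): the state, without advancing time (a new reading comes with each control period).
- robot.capture(name): name is "side" or "top" or "wrist"; returns the picture (400x640x3 uint8, blue, green, red); there is no depth.
- robot.camera_model(name): a dict with "fovy" (degrees; the focal length in pixels is half the picture's height over the tangent of half this angle, whatever the lens; pixels are square), "cx", "cy" (the principal point, pixels), "pose" (4x4, takes a point from camera to world coordinates); the wrist camera has in their place "mount" (4x4, takes a point from camera to tool coordinates, whose origin is the TCP and whose axes are the flange's). Camera axes: x right, y down, z forward; pixel columns grow to the right and rows downward; lengths in m; the calibration is good to about 2 mm. The wrist camera is an equidistant fisheye: a pixel r from the principal point sees the ray r / f radians off the axis. A picture is of the moment at which its call begins: read the wrist's pose just before it. camera_model takes no time and is no camera call.
- robot.sign_off(): hands the job in; it is judged then, once.
The state is a dict: "time": time; "joints": joint angles; "dq": joint speeds; "effort": joint torques, N m; "eef_pos": TCP position; "tcp_rot": TCP orientation; "contact_force": force on the tool from outside, world axes, zero at the start; "ft_torque": the same for the moment, N m; "grip_width": opening from 0.0 (shut) to 1.0 (fully open); "gripper_force": force on a finger pad.
Only numpy, scipy, OpenCV 4.12 (cv2) and the standard library are available. Lean on these libraries where they do the work, as an engineer would, in place of code of your own. Each camera call takes 0.05 s, during which the arm holds its last target. There are 200 camera calls.

### The job

The glass stone has just been glued into the wooden necklace hanger: lay the hanger flat across the small round anvil of the bench press, stone up and centred under the press foot, and let go of it. Then bring the press handle down until the red band on the foot's stem has just gone up inside the ram (about 12 N on the stone), and finish while still holding the handle there, because the spring would lift it again. Leave the other things on the table where they are.

Things in the scene. Friction and masses are not known exactly. Their poses are not given: they have to be found in the camera images.
- hanger: Loose necklace hanger: light wooden bar 200 mm long (its y axis), 32 mm wide (x), 12 mm thick (z), 40 to 80 g, balanced at its middle, alike both ways round, lying on the table stone up. A blue glass stone, 25 mm across and 6 mm high, sits amid its upper face. Origin: centre of the underside. Can be gripped across its width near either end (up to 85 mm from the middle).
- stone (a point): Top of the blue stone, 18 mm above the hanger's underside, over the hanger's middle.
- press: Green bench lever press, fixed, 295 mm high. Origin: on the table under the ram's axis (upright, through anvil, foot and ram). Handle towards its -x; column, 34 mm square, at x = 77 to 111 mm; open on both sides (+y, -y). Base plate 120 mm wide, x = -90 to 125 mm, 18 mm high. The head round the ram is 41 mm in diameter, 146 to 185 mm above the table.
- anvil (a point): Centre of the anvil's top, 70 mm above the table, on the ram's axis: a level cork-faced disc 52 mm in diameter on a post. The hanger is to lie across it, along the press's y, put in from the side with its free end held.
- foot: Round sprung press foot, 23 mm in diameter, black rubber below. Origin: centre of its lower face, on the ram's axis; 112 mm above the table with the handle up, 24 mm clear of the stone of a hanger on the anvil. It moves with the ram and hangs on a 14 mm stem. Once it meets the stone the stem is pushed up into the ram against a spring, 1.5 N per mm.
- ram_mouth (a point): Centre of the lower end of the steel ram (24 mm diameter), 138 mm above the table with the handle up. Between it and the foot's 10 mm thick plate 16 mm of stem shows when free: lower 8 mm bare steel, upper 8 mm the red band. Band just gone: stem 8 mm in, 12 N, this point 18 mm above the foot's lower face (26 mm when free).
- lever (a joint): Angle of the press handle, rad: 0 = up on its stop, sloping upwards 0.30 rad towards its free end; grows as the handle comes down, to a stop at 0.56 (too far, 22 N). A spring always lifts it. The ram drops 69 mm per rad: with the hanger on the anvil the foot meets the stone at about 0.35 and the red band has just gone at about 0.46.
- pivot (a point): The handle's hinge: press x = +70 mm, 208 mm above the table, its axis level along the press's y.
- lever_grip (a point): Middle of the handle's black rubber grip, on its centre line: a round grip 26 mm in diameter, 95 mm long, along the handle. 205 mm from the pivot; 269 mm above the table when up, about 175 mm at the wanted position, where it takes about 9 N to hold down. It can be pinched across from above or pushed from above.
- bead_tray: Bystander: wooden tray of beads in six compartments, 110 x 150 x 28 mm, on the other side of the press from the hanger. Origin: centre of the underside.
- bead_bowl: Bystander: white bowl of beads, 128 mm across, 42 mm high. Origin: centre of the underside.
- spool: Bystander: white thread spool standing on end, 48 mm across, 46 mm high. Origin: centre of the underside.
- earring_box: Bystander: small white box with clear top and red lining, 62 x 62 x 30 mm. Origin: centre of the underside.
There are look-alikes about, which are no part of the job. What is shaped like the hanger but black or yellow is not meant.

How it is judged:
On the way, in this order (a step that is already met when the one before it is completed fails the run):
1. the hanger lies flat across the anvil, stone up and under the foot, let go, the handle still up (horizontal distance between stone and foot below 0.006 m and z of stone in the frame of press between 0.084 and 0.092 m and angle between hanger's own z axis and vertical below 0.08 rad and angle between the y axis of hanger and the y axis of press, either way round below 0.35 rad and contact force between each of the arm, the fingers and hanger below 0.1 N and linear speed of hanger below 0.02 m/s and value of joint lever below 0.1 rad), for 0.2 s.
2. the handle has been brought down: the foot presses the stone with 7 to 17 N (horizontal distance between stone and foot below 0.006 m and z of stone in the frame of press between 0.084 and 0.092 m and angle between hanger's own z axis and vertical below 0.08 rad and angle between the y axis of hanger and the y axis of press, either way round below 0.35 rad and contact force between each of the arm, the fingers and hanger below 0.1 N and linear speed of hanger below 0.02 m/s and contact force between foot and hanger between 7 and 17 N and contact force between any of the fingers, the arm and press above 2 N), for 0.3 s.
At the end, for the whole second after the job is handed in: The hanger lies flat on the anvil (within 0.08 rad), across the press within 0.35 rad, stone up with its middle within 6 mm of the foot's axis, not touched by the robot; the robot is holding the handle down, still, so that the foot presses the stone with 7 to 17 N (stem 4.7 to 11.3 mm into the ram) (all of step 2 and velocity of joint lever between -0.05 and 0.05 rad/s); the arm keeps its last pose, push and grip.
It fails at once if a bystander is moved by more than 30 mm (distance of any of bead_tray, bead_bowl, spool, earring_box from where it was at the start of the episode above 0.03 m).
It also fails if it takes over 61 s, if anything falls off the work surface, if the arm or the gripper's body presses on something with over 40 N, if the wrist force passes 120 N, or if a joint passes its speed limit or range.

## Working session

There is one attempt and no reset: what is moved stays moved. The work goes in short steps, Python scripts to look and compute and a tool call to move; the robot and the scene stay as the last step left them, time stands still between calls to the robot, and variables do not carry over. Pictures are saved under pics/ and viewed, at most 10 in all, crops included, and the job is handed in when it is done.

Besides the shell and the picture viewer there is one more tool, called in YAML: its name, and indented under it one key for each argument. arm_command: Moves the arm, as the interface text tells. Its arguments: {"type":"object","properties":{"targets":{"type":"array","items":{"type":"array","items":{"type":"number"}}},"force":{"type":"number"}},"required":["targets"]}

```bash
mkdir -p pics; python3 - <<'E'
from cell import robot
import cv2,numpy as np
np.set_printoptions(precision=4,suppress=True)
for n in ("side","top"):
    im=robot.capture(n); cv2.imwrite(f"pics/{n}0.png",im)
    print(n,robot.camera_model(n))
print(robot.camera_model("wrist")); print(robot.get_state())
E
```

```text
side {'fovy': 46.9842497970571, 'cx': 320.3492165947028, 'cy': 201.6678017551, 'pose': array([[-0.8837, -0.3107,  0.3501,  0.0603],
       [-0.4681,  0.5788, -0.6678,  0.8786],
       [ 0.0048, -0.754 , -0.6569,  1.0557],
       [ 0.    ,  0.    ,  0.    ,  1.    ]])}
top {'fovy': 53.97050628708654, 'cx': 313.7392805981921, 'cy': 197.43285928813665, 'pose': array([[ 0.0066, -0.9898,  0.1421,  0.3681],
       [-0.9999, -0.0088, -0.0149, -0.0049],
       [ 0.016 , -0.1419, -0.9897,  1.3382],
       [ 0.    ,  0.    ,  0.    ,  1.    ]])}
{'fovy': 65.70646984690485, 'cx': 318.8541665798713, 'cy': 194.0500080086109, 'mount': array([[-0.0001, -0.9709, -0.2394,  0.0705],
       [ 1.    , -0.0002,  0.0001, -0.0009],
       [-0.0002, -0.2394,  0.9709, -0.1793],
       [ 0.    ,  0.    ,  0.    ,  1.    ]])}
{'time': 0.1, 'joints': array([ 1.2612,  0.6292,  0.0385,  1.5182, -0.027 ,  0.9963, -0.02  ]), 'dq': array([ 0.0001, -0.0024, -0.0011, -0.0018, -0.0006, -0.0002, -0.0006]), 'effort': array([  0.0038, -55.0785,   1.1476, -18.7117,  -0.0522,   0.0191,
         0.    ]), 'eef_pos': array([ 0.1568, -0.6302,  0.2047]), 'tcp_rot': array([-3.14  ,  0.    ,  0.2438]), 'contact_force': array([-0.551 ,  0.5192,  0.1089]), 'ft_torque': array([-0.0168,  0.0245,  0.0062]), 'gripper_force': 0.0, 'grip_width': 0.9994514686913877}
```

View pics/side0.png

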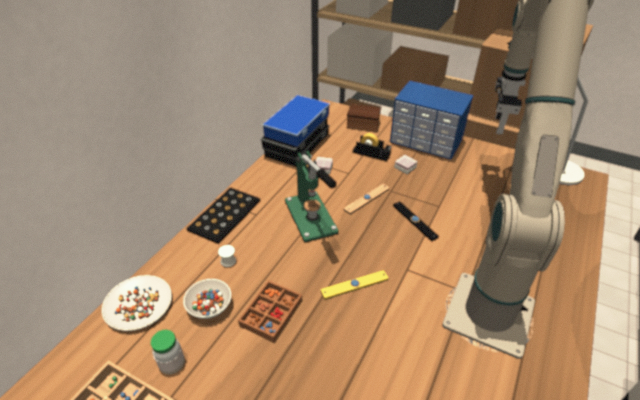

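View pics/top0.png

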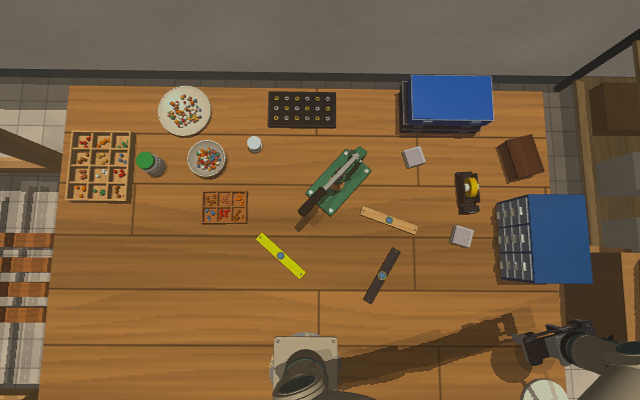

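The top view shows the tan hanger at about (389,220), with the press at (337,183) and its handle towards the lower left. The yellow (280,256) and black (381,275) bars are look-alikes. In the side view the hanger is at (367,198) and the press at (311,205). Next I'll measure both with masks.

```bash
cat > h.py <<'E'
from cell import robot
import cv2,numpy as np
from scipy.spatial.transform import Rotation as R
np.set_printoptions(precision=4,suppress=True)
def ray(n,u,v,T=None):
    m=robot.camera_model(n); f=200/np.tan(np.radians(m["fovy"]/2))
    x,y=(u-m["cx"]),(v-m["cy"])
    if n=="wrist":
        r=np.hypot(x,y); t=r/f; d=np.array([x/r*np.sin(t),y/r*np.sin(t),np.cos(t)]) if r>0 else np.array([0,0,1.])
        P=T@m["mount"]
    else: d=np.array([x/f,y/f,1]); P=m["pose"]
    d=P[:3,:3]@d; return P[:3,3],d/np.linalg.norm(d)
def plane(n,u,v,z,T=None):
    o,d=ray(n,u,v,T); return o+d*(z-o[2])/d[2]
def tri(rays):
    A=sum(np.eye(3)-np.outer(d,d) for o,d in rays); b=sum((np.eye(3)-np.outer(d,d))@o for o,d in rays)
    p=np.linalg.solve(A,b); return p,[np.linalg.norm(np.cross(p-o,d)) for o,d in rays]
def proj(n,p,T=None):
    m=robot.camera_model(n); f=200/np.tan(np.radians(m["fovy"]/2))
    P=m["pose"] if n!="wrist" else T@m["mount"]
    q=P[:3,:3].T@(np.array(p)-P[:3,3])
    if n=="wrist":
        t=np.arctan2(np.hypot(q[0],q[1]),q[2]); a=np.hypot(q[0],q[1]); return np.array([m["cx"]+f*t*q[0]/a,m["cy"]+f*t*q[1]/a])
    return np.array([m["cx"]+f*q[0]/q[2],m["cy"]+f*q[1]/q[2]])
def tcp():
    s=robot.get_state(); T=np.eye(4); T[:3,:3]=R.from_euler("xyz",s["tcp_rot"]).as_matrix(); T[:3,3]=s["eef_pos"]; return T,s
def big(mask,n=1):
    c,_=cv2.findContours(mask,cv2.RETR_EXTERNAL,cv2.CHAIN_APPROX_NONE); return sorted(c,key=cv2.contourArea)[::-1][:n]
E
python3 - <<'E'
from h import *
t=cv2.imread("pics/top0.png"); s=cv2.imread("pics/side0.png")
def roi(m,x0,y0,x1,y1):
    o=np.zeros_like(m); o[y0:y1,x0:x1]=m[y0:y1,x0:x1]; return o
for nm,im,b in (("top",t,(355,200,425,240)),("side",s,(340,180,395,216))):
    x=im.astype(int); hs=cv2.cvtColor(im,cv2.COLOR_BGR2HSV)
    blue=roi(((x[...,0]>x[...,2]-5)).astype(np.uint8),*b)
    c=big(blue)[0]; M=cv2.moments(blue,True); st=(M["m10"]/M["m00"],M["m01"]/M["m00"]); print(nm,"stone",M["m00"],st,plane(nm,*st,0.016))
    # hanger: less saturated/brighter than table
    print("px hanger",im[int(st[1])-2,int(st[0])-12],im[int(st[1])+4,int(st[0])+14], "table",im[b[1]+2,b[2]-3])
    hm=roi(((x[...,2]>175)&(x[...,0]>85)).astype(np.uint8)|blue,*b)
    c=big(hm)[0]; r=cv2.minAreaRect(c); bx=cv2.boxPoints(r); P=np.array([plane(nm,*p,0.012) for p in bx]); print("hanger",r); print(P[:, :2],np.linalg.norm(P-np.roll(P,1,0),axis=1),P.mean(0))
    g=roi(((x[...,1]>x[...,2]+12)&(x[...,1]>x[...,0])).astype(np.uint8)*255,*((295,140,380,225) if nm=="top" else (275,130,345,245)))
    c=big(g)[0]; h=cv2.convexHull(c)
    a=cv2.approxPolyDP(h,3,True)[:,0]; print("green",cv2.contourArea(c),a.tolist()); print(np.array([plane(nm,*p,0.018) for p in a.astype(float)])[:,:2])
a=cv2.resize(t[130:250,290:430],None,fx=4,fy=4,interpolation=cv2.INTER_CUBIC)[:, :]
b=cv2.resize(s[130:250,270:330],None,fx=4,fy=4,interpolation=cv2.INTER_CUBIC)
cv2.imwrite("pics/crop0.png",np.hstack([a,b]))
E
```

```text
top stone 34.0 (388.6764705882353, 219.58823529411765) [ 0.4844 -0.2789  0.016 ]
px hanger [ 84 145 191] [ 86 148 191] table [ 53 104 151]
hanger ((389.0, 219.5), (5.0, 6.0), 90.0)
[[ 0.4935 -0.2708]
 [ 0.4936 -0.2912]
 [ 0.4766 -0.2908]
 [ 0.4765 -0.2704]] [0.017  0.0205 0.017  0.0204] [ 0.485  -0.2808  0.012 ]
green 681.5 [[363, 163], [370, 171], [330, 215], [320, 204]]
[[ 0.679  -0.1937]
 [ 0.6511 -0.2175]
 [ 0.4981 -0.08  ]
 [ 0.5353 -0.0461]]
side stone 17.0 (366.88235294117646, 196.41176470588235) [ 0.4846 -0.2798  0.016 ]
px hanger [ 91 142 198] [ 84 133 184] table [ 87 134 187]
hanger ((367.0, 197.5), (35.0, 54.0), 90.0)
[[ 0.6098 -0.3228]
 [ 0.4359 -0.4163]
 [ 0.3678 -0.239 ]
 [ 0.527  -0.1536]] [0.1884 0.1974 0.19   0.1807] [ 0.4851 -0.2829  0.012 ]
green 1764.5 [[298, 152], [317, 177], [337, 230], [305, 240], [286, 202]]
[[ 0.8293 -0.3967]
 [ 0.6886 -0.292 ]
 [ 0.5017 -0.0794]
 [ 0.5703  0.008 ]
 [ 0.7164 -0.1191]]
```

View pics/crop0.png

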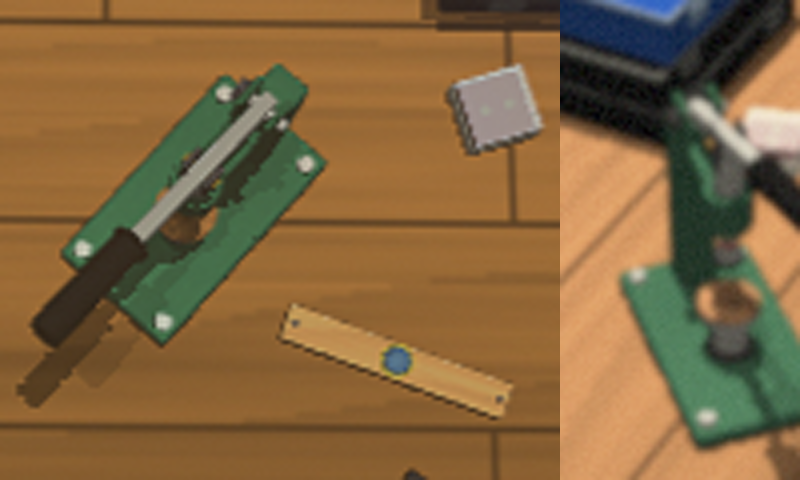

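The crop shows the base plate corners at (62,255), (163,345), (327,162) and (225,75), and the hanger's end holes at (294,323) and (500,399). In the side inset the cork anvil is at about (728,300). I'll work out the poses from these.

```bash
python3 - <<'E'
from h import *
f=lambda a,z:plane("top",290+a[0]/4-.4,130+a[1]/4-.4,z)
c=np.array([f(a,.018) for a in((62,255),(163,345),(327,162),(225,75))])
print(c,np.linalg.norm(c-np.roll(c,-1,0),axis=1))
x=(c[2]+c[3]-c[0]-c[1]);x/=np.linalg.norm(x); print("yaw",np.arctan2(x[1],x[0]))
ctr=c.mean(0); O=ctr-x*.0175; print("press O",O)
b=np.array([f(a,.020) for a in((83,248),(163,321),(305,163),(223,93))]); print("bolts",b.mean(0),np.linalg.norm(b-np.roll(b,-1,0),axis=1)); xb=b[2]+b[3]-b[0]-b[1]; print(np.arctan2(xb[1],xb[0]))
print("anvil side",plane("side",270+(728-560)/4-.4,130+300/4-.4,.07))
h=np.array([f(a,.012) for a in((294,323),(500,399))]); d=h[0]-h[1]; print("hanger",h,h.mean(0),np.linalg.norm(d),np.arctan2(d[1],d[0]))
# handle: grip ends
g=np.array([f((125,240),.245),f((45,330),.28)]); print("grip ends",g,g-O, "expected grip", O+x*(.07-.205*np.cos(.3)))
E
```

```text
[[ 0.5713  0.0048  0.018 ]
 [ 0.4953 -0.0812  0.018 ]
 [ 0.6543 -0.2222  0.018 ]
 [ 0.7303 -0.1348  0.018 ]] [0.1148 0.2125 0.1158 0.2115]
yaw -0.7229934997585674
press O [ 0.5997 -0.0968  0.018 ]
bolts [ 0.6148 -0.1075  0.02  ] [0.0919 0.1836 0.0929 0.1816]
-0.7228805208996937
anvil side [ 0.604  -0.0973  0.07  ]
hanger [[ 0.5155 -0.1931  0.012 ]
 [ 0.4523 -0.3671  0.012 ]] [ 0.4839 -0.2801  0.012 ] 0.185152938644178 1.2222365273226938
grip ends [[ 0.5475 -0.0412  0.245 ]
 [ 0.4796  0.0138  0.28  ]] [[-0.0522  0.0556  0.227 ]
 [-0.1201  0.1106  0.262 ]] expected grip [ 0.5053 -0.0135  0.018 ]
```

Both views agree on the stone at (0.4845, -0.279). The press origin is about (0.601, -0.097) with yaw -0.723. I'll grip the hanger's far end with the tool tilted about 20°, which keeps the camera clear of the handle.

arm_command:
  targets:
    - [0,0,0,1,-0.54,0.23,0]
    - [0,0,0,1,-0.54,0.23,0]
    - [0,0,0,1,-0.54,0.23,0]
    - [0,0,0,1,-0.54,0.23,0]
    - [0,0,0,1,-0.54,0.23,0]

```text
time: 0.6
eef_pos: [0.2836, -0.5147, 0.1704]
tcp_rot: [-3.141, 0.0, 0.244]
contact_force: [0.2, -1.0, -0.0]
grip_width: 1.002
gripper_force: 0.0
```

arm_command:
  targets:
    - [0,0,0,1,-0.54,0.23,0]
    - [0,0,0,1,-0.54,0.23,0]
    - [0,0,0,1,-0.54,0.23,0]
    - [0,0,0,1,-0.54,0.23,0]
    - [0,0,0,1,-0.54,0.23,0]

```text
time: 1.1
eef_pos: [0.4097, -0.4, 0.1359]
tcp_rot: [-3.141, 0.0, 0.244]
contact_force: [0.0, -1.2, -0.1]
grip_width: 0.998
gripper_force: 0.0
```

arm_command:
  targets:
    - [0,0,-1,0,0,0,0]
    - [0,0,-1,0,0,0,0]
    - [0,0,-1,0,0,0,0]
    - [0,0,-1,0,0,0,0]
    - [0,0,-1,0,0,0,0]

```text
time: 1.6
eef_pos: [0.4087, -0.4009, 0.1361]
tcp_rot: [-3.141, 0.0, 0.772]
contact_force: [-0.4, -0.3, 0.1]
grip_width: 1.001
gripper_force: 0.0
```

arm_command:
  targets:
    - [0,0,-1,0,0,0,0]
    - [0,0,-1,0,0,0,0]
    - [0,0,-1,0,0,0,0]
    - [0,0,-1,0,0,0,0]
    - [0,0,0,0,0,0,0]

```text
time: 2.1
eef_pos: [0.4086, -0.401, 0.1361]
tcp_rot: [-3.141, -0.001, 1.186]
contact_force: [-0.6, -0.9, -0.4]
grip_width: 1.004
gripper_force: 0.0
```

```bash
cat >> h.py <<'E'
def rel(pos,rpy):
    T,s=tcp(); Rt=R.from_euler("xyz",rpy).as_matrix()
    print("shift units (present axes)",T[:3,:3].T@(np.array(pos)-T[:3,3])/.03,"turn units",np.degrees(R.from_matrix(T[:3,:3].T@Rt).as_rotvec())/6)
    print("shift units (target axes)",Rt.T@(np.array(pos)-T[:3,3])/.03)
E
python3 - <<'E'
from h import *
T,s=tcp(); im=robot.capture("wrist"); cv2.imwrite("pics/w1.png",im); np.save("w1T.npy",T)
print(proj("wrist",[.4845,-.279,.018],T),proj("wrist",[.601,-.097,.07],T))
rel([.456,-.355,.05],[np.pi,-.349,1.222])
E
```

```text
[344.1572  47.0679] [ 383.1517 -142.2905]
shift units (present axes) [2.0166 0.8842 2.8727] turn units [ 0.0584  3.3271 -0.3615]
shift units (target axes) [0.8813 0.9589 3.3771]
```

View pics/w1.png

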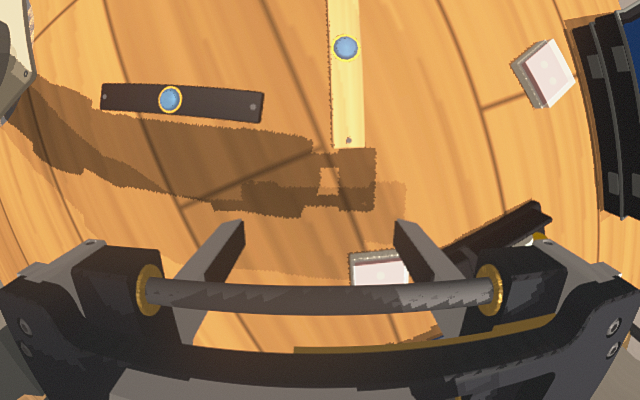

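The wrist view shows the stone at (346,48), against a prediction of (344,47). The hanger's near end is at about (348,148), and a small white box is at about (375,267).

```bash
python3 - <<'E'
from h import *
T=np.load("w1T.npy")
e=plane("wrist",348,147.5,.012,T); s=plane("wrist",346,48,.016,T); d=s-e; print(e,s,np.linalg.norm(d[:2]),np.arctan2(d[1],d[0]))
print("box",plane("wrist",352,255,.03,T),plane("wrist",410,255,.03,T))
E
```

```text
[ 0.4517 -0.3721  0.012 ] [ 0.4861 -0.2801  0.016 ] 0.09814871454613956 1.2129172348644375
box [ 0.4165 -0.4726  0.03  ] [ 0.4728 -0.4973  0.03  ]
```

arm_command:
  targets:
    - [0,0.83,-0.09,0,0,0,0]
    - [0,0.83,-0.09,0,0,0,0]
    - [0,0.83,-0.09,0,0,0,0]
    - [0.06,0.83,-0.09,0,0,0,0]
    - [0,0,0,0.88,0.9,0.9,0]

```text
time: 2.65
eef_pos: [0.438, -0.3907, 0.1182]
tcp_rot: [-3.139, -0.341, 1.202]
contact_force: [-0.1, -1.9, 0.1]
grip_width: 0.998
gripper_force: 0.0
```

```bash
python3 -c "
from h import *
rel([.4568,-.3564,.006],[np.pi,-.349,1.217])"
```

```text
shift units (present axes) [-0.0324  0.1809  3.9572] turn units [ 0.0244  0.0784 -0.1383]
shift units (target axes) [-0.0676  0.1902  3.9564]
```

arm_command:
  targets:
    - [0,0.08,-0.14,0,0,0,0]
    - [0,0,0,0,0.1,0.9,0]
    - [0,0,0,0,0,0.9,0]
    - [0,0,0,0,0,0.9,0]
    - [0,0,0,0,0,0,0]

```text
time: 3.15
eef_pos: [0.4566, -0.3496, 0.0414]
tcp_rot: [-3.14, -0.359, 1.239]
contact_force: [-0.9, 0.1, 0.8]
grip_width: 0.998
gripper_force: 0.0
```

```bash
python3 -c "
from h import *
rel([.4568,-.3564,.006],[np.pi,-.349,1.217])"
```

```text
shift units (present axes) [-0.6126  0.0817  1.0306] turn units [-0.0848 -0.0982  0.1963]
shift units (target axes) [-0.6003  0.0849  1.0376]
```

arm_command:
  targets:
    - [0,-0.1,0.2,0,0,0,0]
    - [0,0,0,-0.6,0.08,0.5,0]
    - [0,0,0,0,0,0.5,0]
    - [0,0,0,0,0,0,0]
    - [0,0,0,0,0,0,0]

```text
time: 3.65
eef_pos: [0.4586, -0.3593, 0.0105]
tcp_rot: [-3.14, -0.346, 1.219]
contact_force: [-0.5, -0.5, 0.3]
grip_width: 1.001
gripper_force: 0.0
```

```bash
python3 -c "
from h import *
rel([.4568,-.3564,.006],[np.pi,-.349,1.217])"
```

```text
shift units (present axes) [ 0.0158 -0.0881  0.165 ] turn units [-0.022   0.0289  0.0148]
shift units (target axes) [ 0.0151 -0.0885  0.1648]
```

arm_command:
  targets:
    - [0,0,0,0,-0.08,0.16,0]
    - [0,0,0,0,0,0,255]
    - [0,0,0,0,0,0,255]
    - [0,0,0,0,0,0,255]
    - [0,0,0,0,0,0,255]
  force: 45

```text
time: 4.15
eef_pos: [0.4566, -0.3577, 0.0056]
tcp_rot: [-3.14, -0.345, 1.219]
contact_force: [0.7, -0.2, -0.3]
grip_width: 0.698
gripper_force: 0.0
```

arm_command:
  targets:
    - [0,0,0,0,0,0,255]
    - [0,0,0,0,0,0,255]
    - [0,0,0,0,0,0,255]
    - [0,0,0,0,0,0,255]
    - [0,0,0,0,0,0,255]

```text
time: 4.65
eef_pos: [0.4565, -0.3576, 0.0054]
tcp_rot: [-3.14, -0.346, 1.219]
contact_force: [0.2, 0.3, -0.1]
grip_width: 0.331
gripper_force: 45.0
```

arm_command:
  targets:
    - [0,0,0,0.24,0,-0.65,255]
    - [0,0,0,0.24,0,-0.65,255]
    - [0,0,0,0.24,0,-0.65,255]
    - [0,0,0,0.24,0,-0.65,255]
    - [0,0,0,0,0,0,255]

```text
time: 5.15
eef_pos: [0.4584, -0.3581, 0.0908]
tcp_rot: [3.139, -0.343, 1.22]
contact_force: [0.6, -0.4, 0.8]
grip_width: 0.332
gripper_force: 45.0
```

arm_command:
  targets:
    - [-0.3,0,0.83,0,0,0,255]
    - [-0.3,0,0.83,0,0,0,255]
    - [-0.3,0,0.83,0,0,0,255]
    - [-0.3,0,0.83,0,0,0,255]
    - [0,0,0,0,0,0,255]

```text
time: 5.65
eef_pos: [0.4552, -0.3561, 0.0874]
tcp_rot: [-3.138, -0.344, 0.848]
contact_force: [-0.1, 0.2, -0.0]
grip_width: 0.335
gripper_force: 45.0
```

```bash
python3 - <<'E'
from h import *
T,s=tcp(); im=robot.capture("wrist"); cv2.imwrite("pics/w2.png",im); np.save("w2T.npy",T)
print(s["eef_pos"],s["tcp_rot"],proj("wrist",[.601,-.097,.07],T))
im2=robot.capture("side"); a=cv2.resize(im2[130:250,260:420],None,fx=4,fy=4,interpolation=cv2.INTER_CUBIC)
cv2.imwrite("pics/s2.png",im2); cv2.imwrite("pics/m2.png",im[:240])
E
```

```text
[ 0.4552 -0.3561  0.0874] [-3.1376 -0.3444  0.8478] [258.6693 -61.164 ]
```

View pics/m2.png

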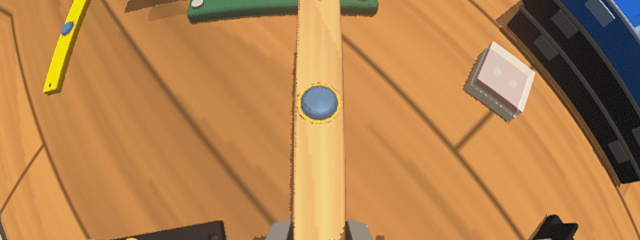

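The hanger is held level, with the stone at (320,103) in the wrist view. The edge of the press plate shows at the top.

```bash
python3 - <<'E'
from h import *
T=np.load("w2T.npy"); s=plane("wrist",320,103,.098,T); print(s,T[:3,:3].T@(s-T[:3,3]),np.linalg.norm((s-T[:3,3])[:2]))
b=np.array([np.cos(-.723),np.sin(-.723),0]); y=np.array([-b[1],b[0],0])
print("s from w: edges yaw", [plane("wrist",u,v,.094,T) for u,v in((302,20),(341,20),(296,190),(344,190))])
O=np.array([.601,-.097,0]); d=s-O; print("press frame",d@b,d@y)
E=O-s
for a in(-.12,0):
    g=O+a*y-s; print(a,"shift units",T[:3,:3].T@np.array([g[0],g[1],0])/.03)
E
```

```text
[ 0.5101 -0.2949  0.098 ] [0.0809 0.0007 0.0178] 0.08218768817767765
s from w: edges yaw [array([ 0.5463, -0.2342,  0.094 ]), array([ 0.5675, -0.2528,  0.094 ]), array([ 0.4632, -0.3261,  0.094 ]), array([ 0.485 , -0.3453,  0.094 ])]
press frame 0.06276491477409238 -0.20852569594471956
-0.12 shift units [ 2.7776 -2.0882  1.0046]
0 shift units [ 6.5427 -2.0828  2.3552]
```

arm_command:
  targets:
    - [0,0,0,0.7,-0.52,0.25,255]
    - [0,0,0,0.7,-0.52,0.25,255]
    - [0,0,0,0.7,-0.52,0.25,255]
    - [0,0,0,0.7,-0.52,0.25,255]
    - [0,0,0,0,0,0,255]

```text
time: 6.25
eef_pos: [0.4693, -0.2437, 0.0889]
tcp_rot: [-3.138, -0.347, 0.857]
contact_force: [0.0, -0.3, -0.5]
grip_width: 0.334
gripper_force: 45.0
```

```bash
python3 - <<'E'
from h import *
T,s=tcp(); im=robot.capture("wrist"); cv2.imwrite("pics/w3.png",im); np.save("w3T.npy",T)
print(s["eef_pos"],s["tcp_rot"])
for p in ([.601,-.097,.07],[.601,-.097,.112],[.601,-.097,.138]): print(proj("wrist",p,T))
cv2.imwrite("pics/m3.png",cv2.resize(im[:240,160:480],None,fx=2,fy=2,interpolation=cv2.INTER_CUBIC))
im2=robot.capture("side"); cv2.imwrite("pics/s3.png",im2)
E
```

```text
[ 0.4693 -0.2437  0.0889] [-3.1376 -0.3474  0.8565]
[323.1609  -1.4735]
[323.6003 -35.7635]
[323.9142 -61.0485]
```

View pics/m3.png

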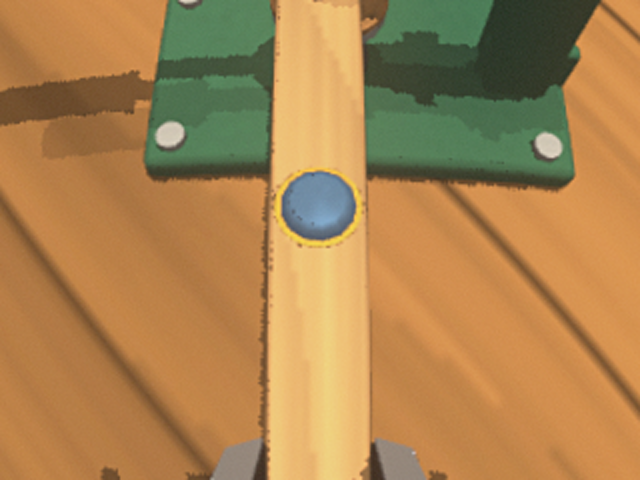

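The bar is over the plate, with the stone at (320,205) in the 2x crop. The plate's bolts are at (170,135) and (548,146), and the cork edges at about x=272 and x=387. I'll cross-check the press pose with these.

```bash
python3 - <<'E'
from h import *
T=np.load("w3T.npy"); im=cv2.imread("pics/w3.png")
g=lambda u,v:(160+u/2-.25,v/2-.25)
a,b=plane("wrist",*g(170,134),.020,T),plane("wrist",*g(548,145),.020,T)
d=b-a; x=d/np.linalg.norm(d); y=np.array([-x[1],x[0],0]); print(a,b,np.linalg.norm(d),"yaw",np.arctan2(d[1],d[0]),"O",(a+b)/2-x*.0175+y*.046)
c1,c2=plane("wrist",*g(272,8),.068,T),plane("wrist",*g(387,10),.068,T); print("cork",c1,c2,np.linalg.norm(c2-c1),(c1+c2)/2)
s=plane("wrist",*g(319,205),T[2,3]-.0054+.016,T); print("stone",s)
# anvil in side start view: cork mask
im=cv2.imread("pics/side0.png"); sub=im[195:216,300:325].astype(int)
m=((sub[...,2]>sub[...,1]+25)).astype(np.uint8); M=cv2.moments(m,True); print(m.sum()); 
for r in m: print("".join(".#"[k] for k in r))
E
```

```text
[ 0.5176 -0.0783  0.02  ] [ 0.6554 -0.2012  0.02  ] 0.1846650853581029 yaw -0.7282345131354783 O [ 0.6041 -0.0937  0.02  ]
cork [ 0.5804 -0.0847  0.068 ] [ 0.6173 -0.1178  0.068 ] 0.04950032884648202 [ 0.5988 -0.1012  0.068 ]
stone [ 0.5237 -0.1812  0.0995]
142
...................######
....................#####
....................#####
.....................####
.....................####
......................###
......####.#.#####....###
.....#######..#####....##
....#########..#####....#
....#######.....####.....
....########.....##......
....########...###.......
.....#############.......
.....#############.......
......###########........
...........####..........
.........................
.........................
.........................
.........................
.........................
```

```bash
python3 -c "
from h import *
T,s=tcp(); print(s['eef_pos']); print(T[:3,:3].T@np.array([.6025-.5237,-.096+.1812,.082-s['eef_pos'][2]])/.03)"
```

```text
[ 0.4695 -0.2487  0.0886]
[3.5646 0.1061 1.5151]
```

```bash
cat > look.py <<'E'
from h import *
T,s=tcp(); im=robot.capture("wrist"); np.save("wT.npy",T); cv2.imwrite("pics/wl.png",im)
print(s["time"],s["eef_pos"],s["tcp_rot"],s["dq"].max())
x=im.astype(int)
w=((x.min(2)>135)&(x.max(2)-x.min(2)<40)).astype(np.uint8); w[130:]=0
for c in big(w,8):
    M=cv2.moments(c)
    if 20<M["m00"]<400:
        u,v=M["m10"]/M["m00"],M["m01"]/M["m00"]; print("white",M["m00"],u,v,plane("wrist",u,v,.02,T))
b=((x[...,0]>x[...,2]+15)&(x[...,0]>x[...,1]+5)).astype(np.uint8); b[:,:280]=0; b[:,360:]=0; b[150:]=0
c=big(b)[0]; M=cv2.moments(c); u,v=M["m10"]/M["m00"],M["m01"]/M["m00"]; print("stone",M["m00"],u,v,plane("wrist",u,v,T[2,3]-.0054+.016,T))
E
python3 look.py
```

```text
6.35 [ 0.4695 -0.2487  0.0886] [-3.1411 -0.3451  0.8517] 0.02237478005360839
white 116.5 240.07153075822603 63.59084406294706 [ 0.5175 -0.0781  0.02  ]
white 108.0 429.0 67.5 [ 0.6557 -0.201   0.02  ]
stone 894.0 318.75988068605517 102.33575689783743 [ 0.5239 -0.1865  0.0992]
```

arm_command:
  targets:
    - [0,0,0,0.8,0,0.34,255]
    - [0,0,0,0.8,0,0.34,255]
    - [0,0,0,0.8,0,0.34,255]
    - [0,0,0,0.8,0,0.34,255]
    - [0,0,0,0.5,0,0.21,255]

```text
time: 6.9
eef_pos: [0.5501, -0.1581, 0.0818]
tcp_rot: [-3.141, -0.346, 0.85]
contact_force: [-0.1, -0.6, -0.5]
grip_width: 0.33
gripper_force: 45.0
```

arm_command:
  targets:
    - [0,0,0,0,0,0,255]
    - [0,0,0,0,0,0,255]
    - [0,0,0,0,0,0,255]

```text
time: 7.2
eef_pos: [0.5476, -0.1604, 0.0816]
tcp_rot: [-3.14, -0.344, 0.847]
contact_force: [0.1, -1.3, -1.5]
grip_width: 0.332
gripper_force: 45.0
```

```bash
python3 look.py; python3 - <<'E'
from h import *
im=robot.capture("side"); cv2.imwrite("pics/s4.png",im)
w=cv2.imread("pics/wl.png")
a=cv2.resize(im[150:250,270:370],(480,480),interpolation=cv2.INTER_CUBIC); b=cv2.resize(w[:240,240:400],(320,480),interpolation=cv2.INTER_CUBIC)
cv2.imwrite("pics/m4.png",np.hstack([a,b]))
E
```

```text
7.2 [ 0.5476 -0.1604  0.0816] [-3.1405 -0.3439  0.8467] 0.0036802900259794214
white 233.0 538.6330472103004 22.191702432045776 [ 0.9187 -0.1565  0.02  ]
white 147.5 235.18531073446326 84.44519774011299 [ 0.5784 -0.0095  0.02  ]
stone 307.0 320.51248642779586 104.96308360477741 [ 0.602  -0.1006  0.0922]
```

View pics/m4.png

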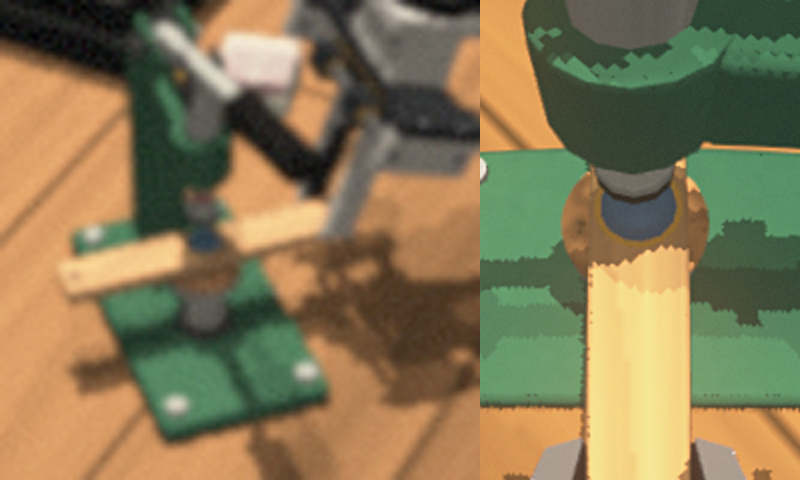

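The wrist view shows the cork centred at about column 318 (edges 563 and 708 in the crop). The ring's near edge is at (640,242) and the foot's near lower rim at (637,203). The stone is almost under the foot, so I'll compute the offset.

```bash
python3 - <<'E'
from h import *
T=np.load("wT.npy"); g=lambda u,v:(240+(u-480)/2-.25,v/2-.25)
x=np.array([np.cos(-.724),np.sin(-.724),0]);y=np.array([-x[1],x[0],0])
P=lambda n,u,v,z,off: print(n,(lambda p:(p,p@x,p@y))(plane("wrist",*g(u,v),z,T)+off*y))
u0=T[2,3]-.0054; print("underside",u0)
P("foot rim",637,203,.112,.0115)
P("foot rim if 8px higher",637,197,.112,.0115)
P("ring near",640,242,u0+.012,.0125)
P("corkL",563,222,.068,0);P("corkR",708,224,.068,0)
O=np.array([.603,-.0955,0]);print("O",O@x,O@y)
w=cv2.imread("pics/wl.png"); print(w[92:126,318].tolist())
E
```

```text
underside 0.07622561044159831
foot rim (array([ 0.6047, -0.0954,  0.112 ]), np.float64(0.5162174386925428), np.float64(0.32904677289457807))
foot rim if 8px higher (array([ 0.6059, -0.094 ,  0.112 ]), np.float64(0.5162161693852055), np.float64(0.3309040541577809))
ring near (array([ 0.6038, -0.0978,  0.0882]), np.float64(0.517104479634281), np.float64(0.32669732680818503))
corkL (array([ 0.5851, -0.0779,  0.068 ]), np.float64(0.4899005030327291), np.float64(0.32919286191914066))
corkR (array([ 0.6229, -0.1125,  0.068 ]), np.float64(0.5411895769607219), np.float64(0.32837478289423916))
O 0.5150027178050726 0.3278741384333153
[[100, 110, 115], [102, 111, 116], [102, 111, 116], [95, 104, 110], [89, 98, 104], [84, 94, 99], [58, 68, 75], [34, 48, 55], [35, 49, 56], [54, 58, 63], [84, 77, 68], [93, 83, 74], [94, 86, 75], [92, 83, 74], [95, 84, 74], [95, 85, 75], [98, 85, 76], [96, 88, 79], [100, 90, 80], [98, 87, 77], [98, 87, 79], [95, 86, 78], [88, 83, 77], [87, 79, 76], [88, 81, 79], [85, 79, 75], [86, 78, 77], [85, 78, 77], [68, 96, 122], [52, 110, 149], [54, 110, 148], [58, 106, 146], [70, 105, 143], [68, 104, 141]]
```

arm_command:
  targets:
    - [0,0,0,0.05,-0.03,0.02,255]
    - [0,0,0,-0.04,0,0.1,255]
    - [0,0,0,-0.03,0,0.1,255]
    - [0,0,0,0,0,0,255]
    - [0,0,0,0,0,0,255]

```text
time: 7.8
eef_pos: [0.5488, -0.1566, 0.0755]
tcp_rot: [-3.14, -0.345, 0.849]
contact_force: [-0.4, -0.1, 0.9]
grip_width: 0.33
gripper_force: 45.0
```

```bash
python3 look.py; python3 - <<'E'
from h import *
print(robot.get_state()["contact_force"],robot.get_state()["ft_torque"])
w=cv2.imread("pics/wl.png"); s=robot.capture("side")
for r in range(94,130): print(r,w[r,319].tolist(),end=" ")
E
```

```text
7.8 [ 0.5488 -0.1566  0.0755] [-3.1404 -0.345   0.8489] 0.001903269736542646
white 246.0 556.9247967479674 23.014905149051486 [ 0.9455 -0.169   0.02  ]
white 159.5 235.42215256008356 84.85684430512016 [ 0.5786 -0.0095  0.02  ]
white 29.5 435.10734463276833 85.45762711864407 [ 0.7163 -0.128   0.02  ]
stone 300.5 317.3627287853577 106.12867443150304 [ 0.601  -0.0959  0.0861]
[-0.3491 -0.7391 -0.5002] [-0.3107  0.2031 -0.0597]
94 [102, 112, 117] 95 [106, 117, 122] 96 [107, 114, 121] 97 [88, 102, 105] 98 [86, 96, 101] 99 [84, 92, 98] 100 [55, 66, 70] 101 [38, 48, 55] 102 [34, 42, 54] 103 [64, 63, 63] 104 [88, 79, 71] 105 [98, 89, 76] 106 [98, 89, 77] 107 [97, 88, 76] 108 [99, 88, 77] 109 [102, 91, 78] 110 [101, 89, 79] 111 [100, 89, 77] 112 [97, 87, 76] 113 [95, 85, 77] 114 [92, 82, 78] 115 [85, 80, 75] 116 [86, 80, 76] 117 [88, 80, 77] 118 [85, 79, 72] 119 [81, 79, 79] 120 [69, 97, 123] 121 [49, 110, 149] 122 [50, 105, 146] 123 [55, 104, 142] 124 [71, 107, 145] 125 [69, 105, 144] 126 [70, 108, 144] 127 [71, 107, 145] 128 [71, 109, 145] 129 [73, 109, 147]
```

```bash
python3 - <<'E'
from h import *
T=np.load("wT.npy"); x=np.array([np.cos(-.724),np.sin(-.724),0]);y=np.array([-x[1],x[0],0])
for n,u,v,z,o in (("foot",318,102.6,.112,.0115),("blue",319,119.8,.083,.0125),("ringouter",319,123,.082,.0125)):
    p=plane("wrist",u,v,z,T)+o*y; print(n,p@x,p@y)
w=cv2.imread("pics/wl.png"); 
for r in(102,112,116): print(r,[ (c,w[r,c].tolist()) for c in list(range(276,312,2))+list(range(328,362,2))])
b=w.copy().astype(int); m=(b[...,0]>b[...,2]+15)
for r in(108,112,116): c=np.where(m[r,280:360])[0]+280; print(r,c.min(),c.max())
E
```

```text
foot 0.5143028837845643 0.3292885103548316
blue 0.5148322738139419 0.3306916271640175
ringouter 0.514836085185303 0.3288944871532145
102 [(276, [111, 159, 103]), (278, [111, 157, 101]), (280, [111, 156, 99]), (282, [108, 156, 94]), (284, [90, 134, 152]), (286, [69, 115, 167]), (288, [68, 111, 155]), (290, [68, 105, 146]), (292, [63, 102, 141]), (294, [70, 107, 145]), (296, [78, 125, 169]), (298, [56, 131, 178]), (300, [73, 94, 114]), (302, [86, 79, 67]), (304, [90, 84, 73]), (306, [92, 85, 74]), (308, [92, 84, 74]), (310, [89, 84, 73]), (328, [81, 74, 68]), (330, [82, 73, 66]), (332, [92, 84, 72]), (334, [87, 80, 69]), (336, [84, 76, 65]), (338, [66, 92, 113]), (340, [49, 105, 141]), (342, [61, 92, 123]), (344, [67, 109, 153]), (346, [71, 117, 167]), (348, [76, 123, 177]), (350, [75, 120, 172]), (352, [67, 110, 156]), (354, [64, 103, 148]), (356, [91, 132, 119]), (358, [107, 151, 92]), (360, [106, 150, 94])]
112 [(276, [109, 157, 100]), (278, [112, 158, 101]), (280, [110, 157, 97]), (282, [93, 141, 149]), (284, [74, 122, 177]), (286, [71, 114, 162]), (288, [68, 108, 149]), (290, [58,
[... 733 characters left out ...]
6, [67, 104, 144]), (288, [63, 99, 136]), (290, [61, 95, 128]), (292, [55, 84, 114]), (294, [64, 99, 132]), (296, [69, 103, 137]), (298, [71, 105, 139]), (300, [69, 102, 135]), (302, [61, 107, 141]), (304, [45, 107, 146]), (306, [56, 102, 133]), (308, [78, 81, 85]), (310, [87, 77, 71]), (328, [86, 77, 72]), (330, [83, 77, 78]), (332, [51, 103, 137]), (334, [50, 108, 147]), (336, [62, 100, 133]), (338, [66, 97, 132]), (340, [64, 96, 129]), (342, [62, 94, 125]), (344, [60, 94, 128]), (346, [61, 96, 137]), (348, [62, 99, 137]), (350, [60, 96, 135]), (352, [60, 95, 130]), (354, [59, 92, 128]), (356, [52, 80, 114]), (358, [89, 128, 109]), (360, [108, 153, 96])]
108 302 359
112 305 332
116 310 310
```

The stone is within about 1.5 mm of the foot's axis, and the underside is at about 70 mm. Releasing.

arm_command:
  targets:
    - [0,0,0,0,0,0,120]
    - [0,0,0,0,0,0,120]
    - [0,0,0,0,0,0,120]
    - [0,0,0,0,0,0,120]
    - [0,0,0,0,0,0,120]

```text
time: 8.4
eef_pos: [0.5488, -0.1564, 0.0756]
tcp_rot: [-3.14, -0.345, 0.849]
contact_force: [0.0, 0.6, -0.2]
grip_width: 0.53
gripper_force: 0.0
```

```bash
python3 look.py; python3 - <<'E'
from h import *
w=cv2.imread("pics/wl.png").astype(int); print([w[r,319].tolist() for r in range(98,126)])
b=(w[...,0]>w[...,2]+8)
print([(r,np.where(b[r,285:355])[0].min()+285 if b[r,285:355].any() else 0,np.where(b[r,285:355])[0].max()+285 if b[r,285:355].any() else 0) for r in(104,108,112,116)])
im=robot.capture("side"); wl=cv2.imread("pics/wl.png")
a=cv2.resize(im[150:250,270:370],(480,480),interpolation=cv2.INTER_CUBIC); bb=cv2.resize(wl[:240,240:400],(320,480),interpolation=cv2.INTER_CUBIC)
cv2.imwrite("pics/m5.png",np.hstack([a,bb]))
E
```

```text
8.4 [ 0.5488 -0.1564  0.0756] [-3.1405 -0.3451  0.8492] 0.0012843888423995818
white 253.5 556.7508218277449 23.587113740959893 [ 0.9443 -0.1691  0.02  ]
white 159.5 235.46290491118074 85.07314524555903 [ 0.5785 -0.0095  0.02  ]
white 30.5 435.103825136612 85.52459016393442 [ 0.7163 -0.1279  0.02  ]
stone 290.5 317.99541021227765 106.34308663224326 [ 0.6012 -0.0961  0.0862]
[[89, 98, 104], [89, 99, 104], [58, 68, 74], [40, 48, 59], [37, 48, 55], [53, 56, 61], [81, 75, 71], [101, 89, 79], [100, 89, 77], [98, 89, 77], [101, 89, 77], [102, 91, 80], [103, 90, 81], [102, 91, 79], [103, 91, 83], [98, 89, 81], [91, 82, 75], [90, 83, 78], [86, 80, 76], [85, 80, 77], [89, 82, 76], [88, 78, 77], [70, 98, 125], [52, 112, 153], [53, 111, 152], [61, 109, 149], [72, 112, 147], [73, 109, 148]]
[(104, np.int64(301), np.int64(336)), (108, np.int64(302), np.int64(336)), (112, np.int64(304), np.int64(333)), (116, np.int64(309), np.int64(329))]
```

View pics/m5.png

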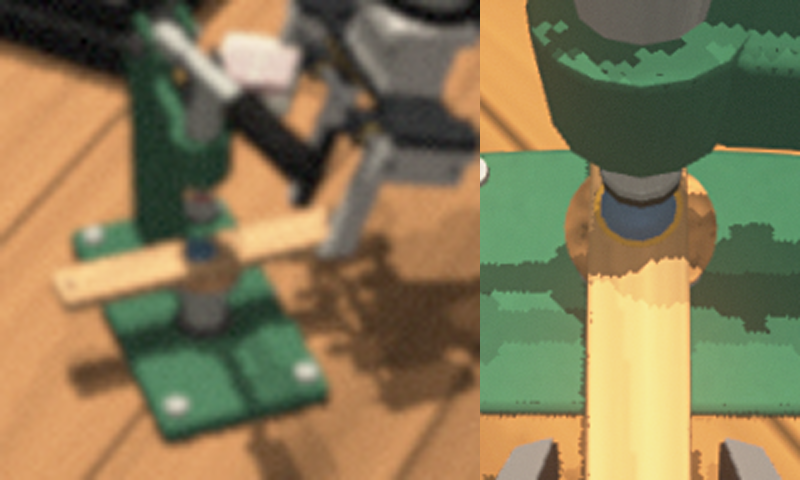

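The hanger is released and lying flat and centred. Now I'll retreat along the fingers and go up.

arm_command:
  targets:
    - [0,0,0,0,0,-0.4,120]
    - [0,0,0,0,0,-0.8,120]
    - [0,0,0,0,0,-1,120]
    - [0,0,0,0,0,-1,120]
    - [0,0,0,0,0,-1,120]

```text
time: 9.0
eef_pos: [0.5202, -0.1891, 0.196]
tcp_rot: [-3.141, -0.345, 0.849]
contact_force: [0.9, -0.2, -1.2]
grip_width: 0.529
gripper_force: 0.0
```

arm_command:
  targets:
    - [0,0,0,0,0,-1,80]
    - [0,0,0,0.3,0,-0.9,80]
    - [0,0,0,0.3,0,-0.9,80]
    - [0,0,0,0.3,0,-0.9,80]
    - [0,0,0,0.3,0,-0.9,80]

```text
time: 9.5
eef_pos: [0.5118, -0.1983, 0.3383]
tcp_rot: [-3.141, -0.345, 0.849]
contact_force: [0.1, 0.2, -0.5]
grip_width: 0.687
gripper_force: 0.0
```

arm_command:
  targets:
    - [0,-0.9,0,0,0,0,80]
    - [0,-0.9,0,0,0,0,80]
    - [0,-0.9,0,0,0,0,80]
    - [0,-0.6,0,0,0,0,80]
    - [0,0,0,0,0,0,80]

```text
time: 10.0
eef_pos: [0.5137, -0.1955, 0.337]
tcp_rot: [-3.141, -0.0, 0.855]
contact_force: [0.2, 0.3, -0.6]
grip_width: 0.687
gripper_force: 0.0
```

arm_command:
  targets:
    - [0,0,-1,0,0,0,80]
    - [0,0,-1,0,0,0,80]
    - [0,0,-1,0,0,0,80]
    - [0,0,-1,0,0,0,80]
    - [0,0,-1,0,0,0,80]

```text
time: 10.5
eef_pos: [0.5113, -0.1995, 0.3365]
tcp_rot: [-3.141, -0.001, 1.375]
contact_force: [-0.3, 0.5, 0.0]
grip_width: 0.684
gripper_force: 0.0
```

arm_command:
  targets:
    - [0,0,-1,0,0,0,80]
    - [0,0,-1,0,0,0,80]
    - [0,0,-1,0,0,0,80]
    - [0,0,-1,0,0,0,80]
    - [0,0,-1,0,0,0,80]

```text
time: 11.0
eef_pos: [0.5113, -0.1995, 0.3365]
tcp_rot: [-3.141, -0.001, 1.899]
contact_force: [0.8, 0.2, -0.1]
grip_width: 0.687
gripper_force: 0.0
```

arm_command:
  targets:
    - [0,0,-1,0,0,0,80]
    - [0,0,-1,0,0,0,80]
    - [0,0,-1,0,0,0,80]
    - [0,0,-1,0,0,0,80]
    - [0,0,-1,0,0,0,80]

```text
time: 11.5
eef_pos: [0.5113, -0.1995, 0.3364]
tcp_rot: [-3.141, -0.001, 2.422]
contact_force: [0.5, -0.1, -0.3]
grip_width: 0.685
gripper_force: 0.0
```

```bash
python3 -c "
from h import *
rel([.5087,-.0122,.32],[np.pi,0,2.418]); im=robot.capture('side'); print(robot.get_state()['joints'])
im0=cv2.imread('pics/m5.png')[:, :480]
a=cv2.resize(im[150:250,270:370],(480,480),interpolation=cv2.INTER_CUBIC)[50:350]; b=im0[50:350]; cv2.imwrite('pics/m6.png',np.hstack([a,b])[:,:800])"
```

```text
shift units (present axes) [4.1771 4.6421 0.5517] turn units [-0.0032 -0.0118  0.0423]
shift units (target axes) [4.1983 4.6234 0.5481]
[ 0.745   0.4116 -0.6296  1.5969  0.2534  1.2175  0.922 ]
```

View pics/m6.png

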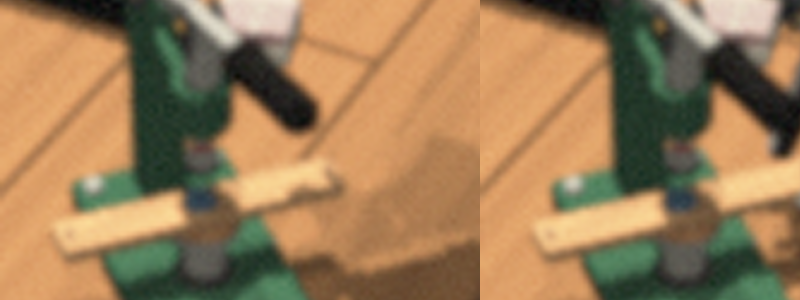

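arm_command:
  targets:
    - [0,0,0,0.84,0.93,0,80]
    - [0,0,0,0.84,0.93,0,80]
    - [0,0,0,0.84,0.93,0.2,80]
    - [0,0,0,0.84,0.93,0.2,80]
    - [0,0,0,0.84,0.93,0.2,80]

```text
time: 12.05
eef_pos: [0.5092, -0.0102, 0.3184]
tcp_rot: [-3.141, -0.001, 2.416]
contact_force: [-0.5, 0.3, 0.0]
grip_width: 0.687
gripper_force: 0.0
```

arm_command:
  targets:
    - [0,0,0,0,0,0,80]
    - [0,0,0,0,0,0,80]
    - [0,0,0,0,0,0,80]

```text
time: 12.35
eef_pos: [0.5098, -0.0124, 0.3183]
tcp_rot: [-3.14, -0.0, 2.417]
contact_force: [-0.3, -0.7, 1.1]
grip_width: 0.684
gripper_force: 0.0
```

```bash
python3 -c "
from h import *
T,s=tcp(); im=robot.capture('wrist'); cv2.imwrite('pics/w7.png',im)
print(s['eef_pos'],s['tcp_rot'])
for a in (.16,.205,.25):
    p=np.array([.603,-.0955,0])+(.07-a*np.cos(.3))*np.array([.75,-.662,0])+np.array([0,0,.208+a*np.sin(.3)]); print(p,proj('wrist',p,T))
rel([.5087,-.0122,.25],[np.pi,0,2.418])"
```

```text
[ 0.5098 -0.0124  0.3183] [-3.1404 -0.0004  2.4166]
[ 0.5409 -0.0407  0.2553] [316.4724 252.2934]
[ 0.5086 -0.0122  0.2686] [316.0856 208.687 ]
[0.4764 0.0163 0.2819] [315.6623 155.0677]
shift units (present axes) [ 0.035  -0.02    2.2779] turn units [-0.0094 -0.0048 -0.0159]
shift units (target axes) [ 0.0361 -0.0221  2.2778]
```

View pics/w7.png

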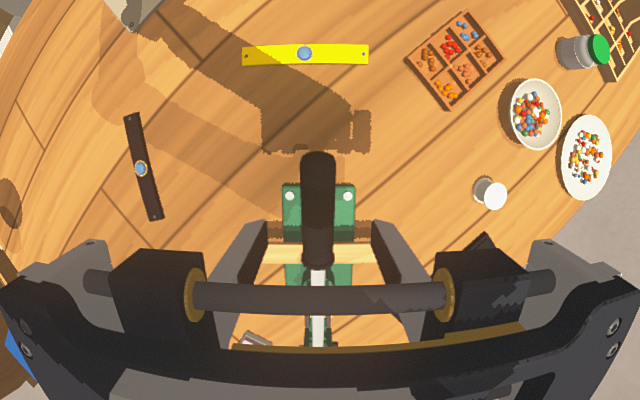

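The black grip lies between the fingers, centred on column 316 over rows 152 to 265, as predicted. Descend and pinch.

arm_command:
  targets:
    - [0,0,0,0,0,0.8,80]
    - [0,0,0,0,0,0.8,80]
    - [0,0,0,0,0,0.6,80]
    - [0,0,0,0,0,0,80]
    - [0,0,0,0,0,0,80]

```text
time: 12.9
eef_pos: [0.5101, -0.0113, 0.2526]
tcp_rot: [-3.141, -0.001, 2.418]
contact_force: [-0.3, 0.1, -0.2]
grip_width: 0.686
gripper_force: 0.0
```

arm_command:
  targets:
    - [0,0,0,0,0,0,255]
    - [0,0,0,0,0,0,255]
    - [0,0,0,0,0,0,255]
    - [0,0,0,0,0,0,255]
    - [0,0,0,0,0,0,255]
  force: 30

```text
time: 13.4
eef_pos: [0.5088, -0.0115, 0.2522]
tcp_rot: [-3.138, -0.001, 2.42]
contact_force: [-4.9, -5.7, 3.0]
grip_width: 0.298
gripper_force: 3.3
```

arm_command:
  targets:
    - [0,0,0,0,0,0,255]
    - [0,0,0,0,0,0,255]

```text
time: 13.6
eef_pos: [0.508, -0.0123, 0.2519]
tcp_rot: [-3.136, -0.002, 2.419]
contact_force: [-4.2, -3.4, 2.6]
grip_width: 0.268
gripper_force: 30.0
```

```bash
cat > lev.py <<'E'
from h import *
# plan: TCP is rigid-ish on handle; angle lever from gripped radius
T,s=tcp(); O=np.array([.603,-.0955]); x=np.array([.75,-.662])
g=T[:3,3]-.019*T[:3,2]; px=(g[:2]-O)@x; dx,dz=.07-px,g[2]-.208
print(s["time"],s["eef_pos"],s["tcp_rot"],"F",s["contact_force"],"grasp r",np.hypot(dx,dz),"lever",.30-np.arctan2(dz,dx))
E
python3 lev.py
```

```text
13.6 [ 0.508  -0.0123  0.2519] [-3.136  -0.002   2.4193] F [-4.2234 -3.4071  2.5797] grasp r 0.20612986540271266 lever -0.009906768809845368
```

arm_command:
  targets:
    - [0,-0.55,0,0.08,0,0.38,255]
    - [0,-0.55,0,0.08,0,0.38,255]
    - [0,-0.55,0,0.08,0,0.38,255]
    - [0,-0.55,0,0.08,0,0.38,255]
    - [0,-0.55,0,0.08,0,0.38,255]

```text
time: 14.1
eef_pos: [0.5053, -0.0098, 0.1947]
tcp_rot: [-3.138, 0.292, 2.419]
contact_force: [2.8, -10.6, 3.1]
grip_width: 0.266
gripper_force: 30.0
```

arm_command:
  targets:
    - [0,0,0,0,0,0,255]
    - [0,0,0,0,0,0,255]

```text
time: 14.3
eef_pos: [0.5047, -0.0093, 0.1945]
tcp_rot: [-3.136, 0.289, 2.421]
contact_force: [-2.2, -4.7, 3.8]
grip_width: 0.269
gripper_force: 30.0
```

```bash
python3 lev.py
```

```text
14.3 [ 0.5047 -0.0093  0.1945] [-3.1356  0.2888  2.4209] F [-2.229  -4.6519  3.8156] grasp r 0.20631936731813558 lever 0.27697859121469576
```

arm_command:
  targets:
    - [0,-0.4,0,0.05,0,0.28,255]
    - [0,-0.4,0,0.05,0,0.28,255]
    - [0,-0.4,0,0.05,0,0.28,255]
    - [0,-0.4,0,0.05,0,0.28,255]
    - [0,0,0,0,0,0,255]

```text
time: 14.8
eef_pos: [0.5086, -0.0127, 0.1606]
tcp_rot: [-3.135, 0.457, 2.423]
contact_force: [-5.6, -2.8, 8.9]
grip_width: 0.27
gripper_force: 30.0
```

arm_command:
  targets:
    - [0,0,0,0,0,0,255]
    - [0,0,0,0,0,0,255]
    - [0,0,0,0,0,0,255]

```text
time: 15.1
eef_pos: [0.5085, -0.0126, 0.1611]
tcp_rot: [-3.137, 0.456, 2.42]
contact_force: [-6.5, -1.4, 7.8]
grip_width: 0.272
gripper_force: 30.0
```

```bash
python3 lev.py; python3 - <<'E'
from h import *
im=robot.capture("side"); cv2.imwrite("pics/s8.png",im); w=robot.capture("wrist"); cv2.imwrite("pics/w8.png",w)
a=cv2.resize(im[160:230,285:345],(514,600),interpolation=cv2.INTER_CUBIC); cv2.imwrite("pics/m8.png",a)
T,_=tcp()
for z in(.088,.098,.106): print(proj("side",[.603,-.0955,z]),proj("wrist",[.603,-.0955,z],T))
E
```

```text
15.1 [ 0.5085 -0.0126  0.1611] [-3.1367  0.4558  2.4202] F [-6.5063 -1.449   7.818 ] grasp r 0.20622675589295345 lever 0.4450853332261575
[311.5434 200.8177] [318.1442 262.3879]
[311.5192 198.4531] [318.0914 269.8568]
[311.4997 196.5461] [318.0479 276.0267]
```

View pics/m8.png

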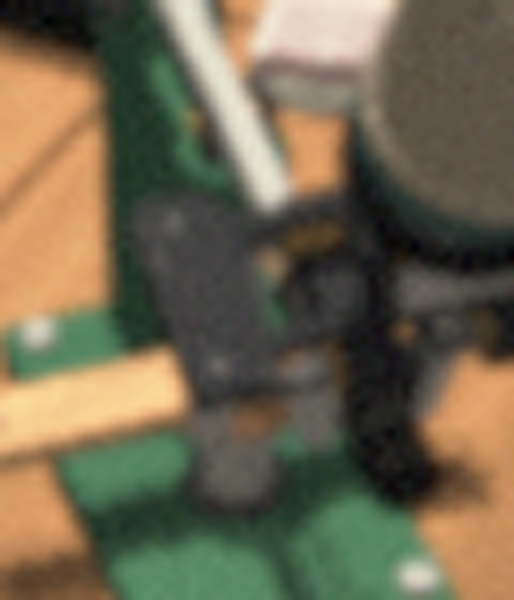

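I mis-tracked the picture count: that was my eleventh view, one over the limit of ten, so I won't view any more. This crop shows the handle down and the hanger still lying across the anvil, but the gripper hides the foot. By the numbers, the lever is at about 0.455 rad (0.445 plus the 0.01 zero offset). The vertical reaction rose by about 4 N after contact, which matches about 12 N at the foot. One settle check, then I'll hand in.

arm_command:
  targets:
    - [0,0,0,0,0,0,255]
    - [0,0,0,0,0,0,255]
    - [0,0,0,0,0,0,255]
    - [0,0,0,0,0,0,255]
    - [0,0,0,0,0,0,255]

```text
time: 15.7
eef_pos: [0.5085, -0.0126, 0.1611]
tcp_rot: [-3.137, 0.456, 2.42]
contact_force: [-6.0, -1.9, 8.2]
grip_width: 0.267
gripper_force: 30.0
```

```bash
python3 lev.py; python3 -c "
from h import *
s=robot.get_state(); print(s['dq'])
im=robot.capture('side').astype(int)[190:215,270:310]; im0=cv2.imread('pics/s8.png').astype(int)[190:215,270:310]; print(abs(im-im0).mean())
print(robot.sign_off())"
```

```text
15.7 [ 0.5085 -0.0126  0.1611] [-3.1369  0.4557  2.4201] F [-5.9775 -1.8922  8.2054] grasp r 0.20624903555899207 lever 0.44502950062257723
[-0.0005 -0.     -0.0008  0.0021 -0.0009  0.0002  0.0006]
2.084
the job is handed in; nothing more can be done
None
```

Job handed in at about 15.8 s with no verdict returned: the hanger lies across the anvil, stone within about 1.5 mm of the foot's axis when last measured, and the handle is held still at about 0.455 rad, roughly 12 N on the stone going by arm pose and force because the gripper hid the red band from the side camera; I viewed 11 pictures, one over the limit of ten.

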